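# Clamp a doming stake with a clutch knob

### The arm

A 6-joint arm with a two-finger parallel gripper is mounted at the origin on the work surface. World frame = base frame: x ahead of the robot, y to its left, z up, the work surface at z = 0. Lengths are in m, angles in rad, forces in N, time in s.
With the tool pointing down it reaches from about 0.325 to 0.875 m from the base axis. Payload 4.4 kg.
Tool frame: the origin (TCP) lies between the finger pads, 19 mm behind the fingertips; this is the grasp point; z points along the fingers, y is the line along which they close (so a half turn about z gives the same grasp; the last joint's range is limited). The gripper opens to 85 mm and grips with 20 to 120 N. Pads are 22 mm wide; open, the fingers measure 114 mm over their backs; the gripper's body (76 mm by 85 mm) begins 54 mm behind the grasp point. The pads swing forward as they close: fully open they stand 13 mm farther back than shut.
Start: joints at [-1.397, 0.207, 1.542, -0, 1.393, -0.15], TCP at [0.183, -0.545, 0.25] pointing down, gripper open.
Joint ranges: [-2.73, 2.73], [-0.86, 2.22], [0.23, 2.46], [-1.11, 4.25], [0.08, 2.63], [-2.82, 2.82]. Speed limits (rad/s): [2.79, 2.79, 3.14, 3.14, 3.14, 3.14].

### API

Orientations are given as [roll, pitch, yaw] about the fixed x, y, z axes, in that order (R = Rz(yaw) Ry(pitch) Rx(roll)).
In Python, from plant import robot gives the robot as it stands. The module is installed in compiled form; this text tells all that it offers.
- The arm moves only by the tool apply_moves, never from a script. Its argument "rows" is a list of rows, each a list of 3 entries, a list of its own where there are three numbers: the shift along the tool's x, y, z in units of 30 mm (1.0 is 30 mm), then the turn, a rotation vector about the tool's x, y, z in degrees, then the finger opening in mm, from 0 to 85.4. In form: [[[x, y, z], [rx, ry, rz], jaw], ...]. A call has 1 to 5 rows; each row shifts and turns the commanded pose from where the row before left it, along the tool's axes as they then stand; what a row does not reach is not made up. A row lasts 1/10 s, in which the tool goes at most 50 mm and 8.59 degrees, less where a joint would pass 70% of its speed; a pose out of reach is approached as far as the arm can. A call is refused whole if a number of a shift passes 1 or a number of a turn 8.59, either way. A call with a gripper value outside its range is refused whole. The fingers move at their own pace and stop on an object; the grip force is fixed at half the most. Time passes only in rows, so rows that do not move let the fingers close. It gives the time, the measured TCP pose, the force, the opening and the grip force at its end, in the units of the state.
- robot.get_obs(): the state, without advancing time (a new reading comes with each control period).
- robot.snapshot(name): name is "side" or "top"; returns a dict with "pixels" (400x640x3 uint8, blue, green, red), "range_z" (400x640 float32, m along the optical axis (not along the pixel's ray), 0 where there is no reading), "fx", "fy", "cx", "cy" (pixels), "eye" and "attitude" of the camera in the world. Camera axes: x right, y down, z forward; pixel columns grow to the right and rows downward; lengths in m; the calibration is good to about 2 mm. A picture is of the moment at which its call begins.
- robot.hand_in(): hands the job in; it is judged then, once.
The state is a dict: "time": time; "joint_pos": joint angles; "qd": joint speeds; "tau": joint torques, N m; "ee_pos": TCP position; "eef_rot": TCP orientation; "contact_force": force on the tool from outside, world axes, zero at the start; "moment": the same for the moment, N m; "width": opening from 0.0 (shut) to 1.0 (fully open); "grasp_force": force on a finger pad.
Only numpy, scipy, OpenCV 4.12 (cv2) and the standard library are available. Lean on these libraries where they do the work, as an engineer would, in place of code of your own. Each camera call takes 0.05 s, during which the arm holds its last target. There are 200 camera calls.

### The job

Gently stand the small domed steel stake upright in the slot of the clamping fixture, between the two rails, and release it; then turn the fixture's black knob clockwise until its slip clutch clicks once, so that the cam holds the stake tight. Stop there, for just past the click the knob drives solid and overtightens; let go, and leave the rubber block and the jar where they are.

Things in the scene. Friction and masses are not known exactly. Their poses are not given: they have to be found in the camera images.
- stake: Loose bare-steel stake, 0.16 kg: round foot 30 mm diameter and 14 mm high, above it a round stem 20 mm diameter up to 40 mm, then a low domed top; 44.5 mm tall in all. Stands upright on its foot; origin at the centre of the underside, z up. Best gripped across the stem, fingertips above the foot.
- fixture: Steel fixture fixed to the bench. Base plate 150 x 84 x 10 mm, from x -60 to +90 mm, y -42 to +42 mm; origin on its underside, z up. On it two rails, tops 23 mm over the bench, faces at y = -17.5 and +17.5 mm, run from x = -30 to +6 mm: a 35 mm wide slot for the stake's foot. The cam's vertical spindle stands beyond the slot at x = +45, y = 0.
- slot_end (a point): End of the slot away from the knob: x = -30, y = 0 of the fixture, at rail-top height (23 mm over the bench). Here a steel stop block (also 23 mm) with a sprung brass pad closes the slot. It is set anywhere in a 7 mm range, unmeasured: the pad's face is 8 to 15 mm from this point, towards the knob. The pad gives about 1 mm per 8 N.
- nest (a point): Point on the plate's upper face (10 mm over the bench) in the slot, at x = +2.5, y = 0 of the fixture: a stake stood here while the cam is open clears the rails, the pad and the cam by about 2.5 mm or more, whatever the stop's setting.
- cam: Brass eccentric disc, 64 mm diameter, 12 to 22 mm over the bench; origin on the spindle axis, x axis towards the disc's centre 8 mm off. Open, that is the fixture's +x; it starts 0 to 0.4 rad clockwise of it (seen from above). Turned clockwise, it pushes the stake onto the stop, met 1.2 to 2.5 rad from open. Range 3.0 rad; 0.16 Nm of dry friction either way, so it stays where left.
- knob: Round black knob on top of the cam's spindle, 36 mm diameter, 58 to 84 mm over the bench, a low ridge on top along its x axis; origin on the axis at its underside. At the start its x axis is the cam's. It drives the cam through a break-over slip clutch: once clicked, the knob rests 0.54 rad clockwise of where it stood on the cam, and stays so.
- knob_top (a point): Centre of the knob's top face, 84 mm over the bench. Feel of the clutch: knob and cam turn as one up to 0.38 Nm; then the knob slips, the torque falling to 0 at 0.40 rad of slip and turning to -0.16 Nm as it snaps into the end notch at 0.54 (the click). Past that it drives solid and overtightens. Let go before 0.40 it springs back, later it snaps to 0.54.
- knob_grip (a point): Point on the knob's axis 78 mm over the bench, a good height for the tool point: fingertips then pass just over the stake's top.
- rubber_block: Bystander: black rubber cylinder, 40 mm diameter, 36 mm tall; origin at its underside. Leave it.
- jar: Bystander: small closed jar, 44 mm diameter, 48 mm tall; origin at its underside. Leave it.
Not all that is in view belongs to the job. What is shaped like the stake but blue or brown is not meant.

How it is judged:
By the outcome, as a careful person would: the job done as asked, in the order asked, and still so for the second after the job is handed in, with the robot touching nothing.
It also fails if it takes over 67 s, if anything falls off the work surface, if the arm or the gripper's body presses on something with over 40 N, if the wrist force passes 120 N, or if a joint passes its speed limit or range.

## Working session

There is one attempt and no reset: what is moved stays moved. The work goes in short steps, Python scripts to look and compute and a tool call to move; the robot and the scene stay as the last step left them, time stands still between calls to the robot, and variables do not carry over. Pictures are saved under pics/ and viewed, at most 10 in all, crops included, and the job is handed in when it is done.

Besides the shell and the picture viewer there is one more tool, called as name(argument=value, ...), one argument or row to a line, values as JSON. apply_moves: Moves the arm, as the interface text tells. Its arguments: {"type":"object","properties":{"rows":{"type":"array","items":{"type":"array"}}},"required":["rows"]}

```bash
mkdir -p pics; python3 - <<'E'
from plant import robot
import cv2,numpy as np
o=robot.get_obs();print(o)
for n in("top","side"):
    s=robot.snapshot(n);cv2.imwrite(f"pics/{n}0.png",s["pixels"]);np.save(f"pics/{n}0.npy",s,allow_pickle=True)
    print(n,s["fx"],s["fy"],s["cx"],s["cy"],s["eye"],s["attitude"])
E
```

```text
{'time': 0.0, 'joint_pos': array([-1.39749079e+00,  2.07407596e-01,  1.54295013e+00,  1.17152144e-05,
        1.39348350e+00, -1.50484250e-01]), 'qd': array([-0.00030666, -0.0002218 ,  0.00080187, -0.00131591,  0.00110585,
        0.00101641]), 'tau': array([ 2.40819800e-04, -3.83033431e+01, -2.91596836e+01, -9.75769012e-05,
        1.04700439e-02, -9.21666583e-06]), 'ee_pos': array([ 0.18282112, -0.54441798,  0.24883455]), 'eef_rot': array([-3.13937122e+00, -3.48495234e-04,  3.23787315e-01]), 'contact_force': array([-0.41128089, -0.11336117, -1.03403442]), 'moment': array([ 0.02850079,  0.02655785, -0.00380525]), 'grasp_force': 0.0, 'width': 1.0027871056670743}
top 482.33665699060344 482.33665699060344 311.6445251069454 204.1875335333765 [0.4873688  0.0035326  0.96995213] [-3.07309908e+00 -2.24054021e-04 -1.57096957e+00]
side 467.81514091373094 467.81514091373094 325.92914693025125 200.04619377083228 [0.20968868 0.48470348 0.65941976] [-2.33528457 -0.01202225 -2.55646656]
```

View pics/top0.png

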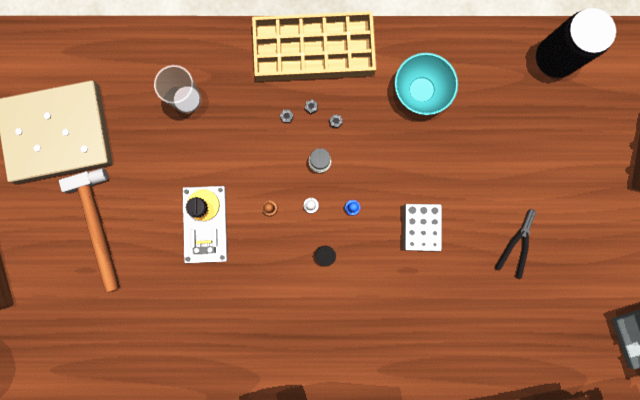

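View pics/side0.png

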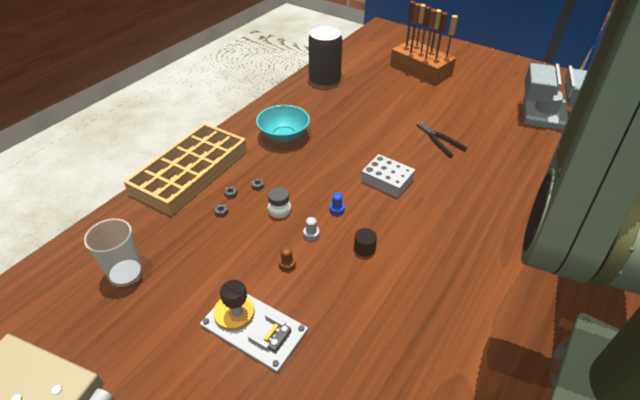

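Candidates in the top view are the white/steel stake at (311,206), a brown lookalike at (269,208) and a blue one at (352,208). The bare-steel one at (311,206) fits the description. The fixture is at (204,224), its knob at (196,208), the jar at (319,160) and the rubber block at (325,256). I'll confirm with one crop and measure.

```bash
cat >h.py <<'E'
import numpy as np,cv2
from scipy.spatial.transform import Rotation as R
def ray(s,u,v,z):
    d=R.from_euler('xyz',s["attitude"]).as_matrix()@np.array([(u-s["cx"])/s["fx"],(v-s["cy"])/s["fy"],1])
    e=np.array(s["eye"]);return e+d*(z-e[2])/d[2]
def proj(s,p):
    q=R.from_euler('xyz',s["attitude"]).as_matrix().T@(np.array(p)-s["eye"]);return s["fx"]*q[0]/q[2]+s["cx"],s["fy"]*q[1]/q[2]+s["cy"]
def blobs(m,amin=20):
    n,l,st,c=cv2.connectedComponentsWithStats(m.astype(np.uint8));return [(st[i].tolist(),c[i].round(1).tolist()) for i in range(1,n) if st[i][4]>=amin]
E
python3 - <<'E'
from h import *
t=np.load("pics/top0.npy",allow_pickle=True).item();s=np.load("pics/side0.npy",allow_pickle=True).item()
a=cv2.resize(t["pixels"][175:275,175:375],None,fx=4,fy=4,interpolation=cv2.INTER_CUBIC)[:, :800]
b=cv2.resize(s["pixels"][180:280,250:400],None,fx=2,fy=2,interpolation=cv2.INTER_CUBIC)
c=np.zeros((600,800,3),np.uint8);c[:400]=a;c[400:,:300]=b
b2=cv2.resize(s["pixels"][275:375,190:320],None,fx=2,fy=2,interpolation=cv2.INTER_CUBIC);c[400:,320:580]=b2
cv2.imwrite("pics/crop1.png",c)
for n,im in(("top",t),("side",s)):
    hsv=cv2.cvtColor(im["pixels"],cv2.COLOR_BGR2HSV)
    m=(hsv[...,1]<60)&(hsv[...,2]>90)
    print(n,"gray",[b for b in blobs(m,30) if b[0][4]<4000])
    print("yel",blobs((hsv[...,0]>20)&(hsv[...,0]<33)&(hsv[...,1]>180)&(hsv[...,2]>150),15))
    print("dark",[b for b in blobs(hsv[...,2]<50,60) if b[0][4]<1500])
E
```

```text
top gray [([154, 66, 46, 46, 850], [181.1, 94.7]), ([305, 99, 12, 14, 98], [310.8, 105.7]), ([280, 110, 13, 12, 103], [285.9, 115.5]), ([330, 115, 12, 12, 99], [335.6, 120.4]), ([309, 149, 22, 24, 414], [319.5, 160.2]), ([59, 168, 48, 24, 607], [81.7, 179.4]), ([183, 186, 44, 77, 2382], [204.9, 230.3]), ([303, 198, 16, 15, 189], [310.7, 204.9]), ([405, 204, 37, 47, 1729], [423.0, 227.0]), ([521, 210, 15, 27, 147], [528.1, 222.7]), ([617, 317, 23, 52, 727], [630.7, 339.2])]
yel []
dark [([495, 229, 33, 49, 445], [515.1, 253.0]), ([315, 246, 20, 19, 140], [323.0, 256.0])]
side gray [([526, 63, 41, 62, 1356], [546.8, 93.3]), ([568, 65, 20, 32, 326], [576.5, 77.6]), ([417, 122, 18, 12, 61], [425.7, 127.5]), ([362, 154, 53, 43, 1439], [387.6, 174.9]), ([537, 168, 18, 66, 168], [547.3, 199.8]), ([252, 179, 12, 8, 62], [257.2, 182.6]), ([224, 187, 13, 8, 68], [229.8, 190.5]), ([268, 187, 20, 14, 220], [277.8, 193.8]), ([268, 201, 23, 17, 265], [279.2, 209.8]), ([214, 204, 13, 10, 71], [220.1, 208.7]), ([303, 217, 17, 24, 292], [310.9, 229.3]), ([84, 219, 58, 67, 1712], [118.2, 258.1]), ([625, 227, 15, 43, 313], [634.6, 253.8]), ([200, 294, 108, 79, 3312], [261.5, 334.5]), ([232, 307, 11, 10, 78], [237.1, 311.6]), ([552, 314, 66, 86, 2647], [582.1, 358.9]), ([50, 384, 12, 11, 99], [55.7, 389.0]), ([88, 388, 25, 12, 205], [100.3, 394.7]), ([10, 393, 12, 7, 63], [16.2, 396.6])]
yel []
dark [([551, 0, 24, 44, 331], [563.3, 18.3]), ([599, 0, 31, 55, 529], [614.2, 23.1]), ([554, 103, 86, 170, 259], [597.5, 190.3]), ([524, 172, 27, 79, 638], [536.6, 211.5]), ([589, 241, 26, 41, 99], [601.6, 264.3])]
```

View pics/crop1.png

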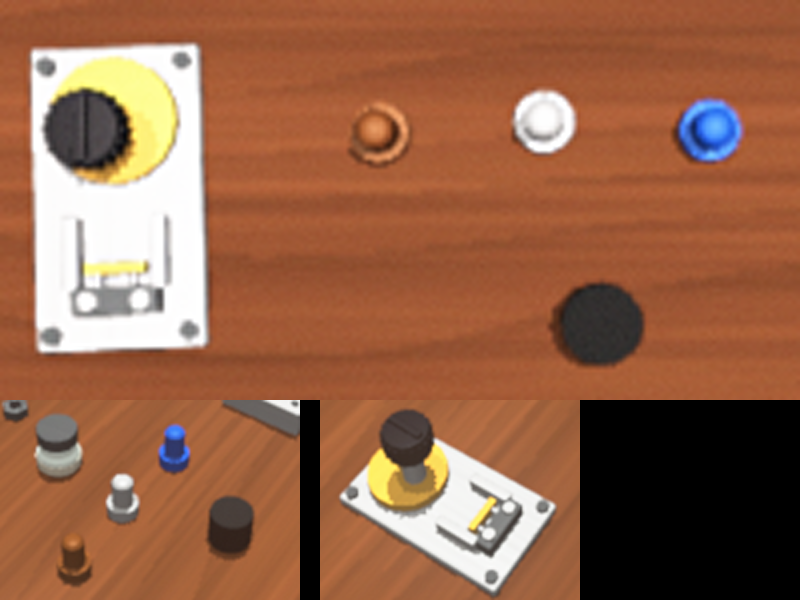

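The crop confirms it: the bare-steel stake stands upright at (311,205), and the brown (269,208) and blue (353,207) ones are lookalikes. The knob ridge runs nearly along the fixture's long axis. Next come the exact measurements.

```bash
cat >>h.py <<'E'
def plate(s,lo):
    # screws -> fixture pose; lo=(x0,y0,x1,y1) ROI
    x0,y0,x1,y1=lo
    hsv=cv2.cvtColor(s["pixels"],cv2.COLOR_BGR2HSV);m=np.zeros(hsv.shape[:2],np.uint8)
    m[y0:y1,x0:x1]=((hsv[...,1]<60)&(hsv[...,2]>90))[y0:y1,x0:x1]
    c=max(cv2.findContours(m,cv2.RETR_EXTERNAL,cv2.CHAIN_APPROX_NONE)[0],key=cv2.contourArea)
    P=np.array([ray(s,u+0.0,v+0.0,.010)[:2] for u,v in cv2.convexHull(c)[:,0]])
    return cv2.minAreaRect((P*1000).astype(np.float32))
E
python3 - <<'E'
from h import *
t=np.load("pics/top0.npy",allow_pickle=True).item();s=np.load("pics/side0.npy",allow_pickle=True).item()
print("rect top",plate(t,(178,180,232,268)));print("rect side",plate(s,(195,285,312,378)))
# screws in upsampled top
def screws(im,roi,k=8):
    x0,y0,x1,y1=roi
    g=cv2.cvtColor(im["pixels"],cv2.COLOR_BGR2HSV)[y0:y1,x0:x1]
    g=cv2.resize(g,None,fx=k,fy=k,interpolation=cv2.INTER_CUBIC)
    return [((b[1][0]+.5)/k-.5+x0,(b[1][1]+.5)/k-.5+y0,b[0][4]) for b in blobs((g[...,1]<90)&(g[...,2]<170),300)]
for n,im,roi in(("top",t,(180,183,230,266)),("side",s,(195,285,312,378))):
    for u,v,a in screws(im,roi): print(n,round(u,1),round(v,1),a,ray(im,u,v,.010).round(4)[:2],"@84",ray(im,u,v,.084).round(4)[:2])
def near(im,u,v,r,f,k=8):
    x0,y0=u-r,v-r
    g=cv2.resize(cv2.cvtColor(im["pixels"],cv2.COLOR_BGR2HSV)[y0:v+r,x0:u+r],None,fx=k,fy=k,interpolation=cv2.INTER_CUBIC)
    n,l,st,c=cv2.connectedComponentsWithStats(f(g).astype(np.uint8));i=1+st[1:,4].argmax()
    cc=max(cv2.findContours((l==i).astype(np.uint8),0,1)[0],key=len);(a,b),rr=cv2.minEnclosingCircle(cc)
    q=lambda a,b:((a+.5)/k-.5+x0,(b+.5)/k-.5+y0)
    return q(*c[i]),q(a,b),rr/k,[st[i][0]/k+x0-.5,st[i][1]/k+y0-.5,st[i][2]/k,st[i][3]/k]
dk=lambda g:(g[...,2]<75)
k=near(t,196,208,14,dk);print("knob top",k,ray(t,*k[1],.084),ray(t,*k[0],.084))
k=near(s,233,294,16,dk);print("knob side",k)
gr=lambda g:(g[...,1]<70)&(g[...,2]>110)
k=near(t,311,205,12,gr);print("stake",k,ray(t,*k[1],.014),ray(t,*k[0],.014))
k=near(s,311,229,18,gr);print("stake side",k); b=k[3]
print(ray(s,b[0]+b[2]/2,b[1]+b[3]-1,.0), ray(s,b[0]+b[2]/2,b[1]+3,.042))
# dome top bright
rz=t["range_z"];print("rangez min stake",rz[198:214,303:320].min(),np.unravel_index(rz[198:214,303:320].argmin(),(16,17)))
E
```

```text
rect top ((514.0418090820312, 216.66552734375), (150.78097534179688, 84.85916137695312), 2.3248419761657715)
rect side ((514.050537109375, 216.54254150390625), (152.1534881591797, 86.38507843017578), 2.2252461910247803)
top 225.6 224.5 2925 [0.5128 0.1745] @84 [0.5109 0.1613]
top 219.9 189.6 735 [0.5826 0.1866] @84 [0.5752 0.1725]
top 186.1 191.3 931 [0.579  0.2542] @84 [0.5719 0.2348]
top 195.6 207.0 20130 [0.5476 0.2347] @84 [0.5429 0.2169]
top 200.1 247.8 5800 [0.4667 0.2245] @84 [0.4683 0.2075]
top 213.6 249.5 1299 [0.4632 0.1977] @84 [0.465  0.1828]
top 221.8 257.0 772 [0.4484 0.1812] @84 [0.4514 0.1675]
top 187.4 258.6 988 [0.4452 0.2493] @84 [0.4485 0.2304]
top 208.0 261.9 475 [0.4387 0.2083] @84 [0.4425 0.1925]
side 233.9 297.5 36225 [0.5745 0.1938] @84 [0.5329 0.227 ]
side 235.9 327.6 4820 [0.5346 0.2341] @84 [0.4975 0.2626]
side 274.2 338.1 27385 [0.474  0.2151] @84 [0.4439 0.2458]
side 205.4 320.8 2139 [0.5824 0.2518] @84 [0.5399 0.2783]
side 257.5 349.7 16734 [0.4828 0.2443] @84 [0.4517 0.2717]
side 300.9 327.9 1920 [0.4503 0.178 ] @84 [0.4229 0.2129]
side 275.2 363.1 211
[... 463 characters left out ...]
[np.float64(220.25), np.float64(280.25), np.float64(25.625), np.float64(27.625)])
stake ((np.float64(310.6149268887084), np.float64(205.00380787977255)), (310.59350299835205, 205.0424518585205), 7.979243755340576, [np.float64(302.875), np.float64(197.25), np.float64(15.5), np.float64(15.75)]) [0.55124611 0.00539504 0.014     ] [0.55132304 0.00535248 0.014     ]
stake side ((np.float64(310.8080694125369), np.float64(232.32636609780113)), (310.85091400146484, 231.17678260803223), 8.256957054138184, [np.float64(302.625), np.float64(225.0), np.float64(16.5), np.float64(11.875)])
[0.55243674 0.00439233 0.        ] [0.54140947 0.01947282 0.042     ]
rangez min stake 0.0 (np.int64(0), np.int64(16))
```

apply_moves(
  rows=[
    [[0.97, -0.75, 0], [0, 0, 0], 85],
    [[0.97, -0.75, 0], [0, 0, 0], 85],
    [[0.97, -0.75, 0], [0, 0, 0], 85],
    [[0.97, -0.75, 0], [0, 0, 0], 85],
    [[0.97, -0.75, 0], [0, 0, 0], 85],
  ],
)

```text
time: 0.6
ee_pos: [0.2855, -0.3906, 0.2494]
eef_rot: [-3.141, -0.0, 0.323]
contact_force: [1.3, -0.3, 0.1]
width: 0.992
grasp_force: 0.0
```

apply_moves(
  rows=[
    [[0.97, -0.75, 0], [0, 0, 0], 85],
    [[0.97, -0.75, 0], [0, 0, 0], 85],
    [[0.97, -0.75, 0], [0, 0, 0], 85],
    [[0.97, -0.75, 0], [0, 0, 0], 85],
    [[0.97, -0.75, 0], [0, 0, 0], 85],
  ],
)

```text
time: 1.1
ee_pos: [0.3876, -0.2377, 0.2496]
eef_rot: [-3.141, 0.0, 0.324]
contact_force: [0.6, -0.7, -0.6]
width: 0.997
grasp_force: 0.0
```

apply_moves(
  rows=[
    [[0.97, -0.75, 0], [0, 0, 0], 85],
    [[0.97, -0.75, 0], [0, 0, 0], 85],
    [[0.97, -0.75, 0], [0, 0, 0], 85],
    [[0.97, -0.75, 0], [0, 0, 0], 85],
    [[0.97, -0.75, 0], [0, 0, 0], 85],
  ],
)

```text
time: 1.6
ee_pos: [0.4897, -0.0847, 0.2496]
eef_rot: [-3.141, 0.001, 0.324]
contact_force: [0.5, 0.4, 0.2]
width: 0.998
grasp_force: 0.0
```

apply_moves(
  rows=[
    [[0.97, -0.75, 0], [0, 0, 0], 85],
    [[0.97, -0.75, 0], [0, 0, 0], 85],
    [[0.97, -0.75, 0], [0, 0, 0], 85],
    [[0, 0, 0], [0, 0, -8.59], 85],
    [[0, 0, 0], [0, 0, -8.59], 85],
  ],
)

```text
time: 2.1
ee_pos: [0.5507, 0.0069, 0.2491]
eef_rot: [-3.141, 0.001, 0.632]
contact_force: [-0.6, -0.4, 0.4]
width: 0.994
grasp_force: 0.0
```

apply_moves(
  rows=[
    [[0, 0, 0], [0, 0, -8.59], 85],
    [[0, 0, 0], [0, 0, -8.59], 85],
    [[0, 0, 0], [0, 0, -8.59], 85],
    [[0, 0, 0], [0, 0, -8.59], 85],
    [[0, 0, 0], [0, 0, -8.59], 85],
  ],
)

```text
time: 2.6
ee_pos: [0.5502, 0.0056, 0.2493]
eef_rot: [-3.14, 0.0, 1.379]
contact_force: [0.4, 0.5, -0.5]
width: 0.997
grasp_force: 0.0
```

apply_moves(
  rows=[
    [[0, 0, 0], [0, 0, -8.59], 85],
    [[0, 0, 0], [0, 0, -8.59], 85],
    [[0, 0, 0], [0, 0, -8.59], 85],
    [[0, 0, 0], [0, 0, -8.59], 85],
    [[0, 0, 0], [0, 0, -8.59], 85],
  ],
)

```text
time: 3.1
ee_pos: [0.5502, 0.0056, 0.2493]
eef_rot: [-3.141, -0.001, 2.129]
contact_force: [0.2, -0.0, -0.3]
width: 0.997
grasp_force: 0.0
```

apply_moves(
  rows=[
    [[0, 0, 0], [0, 0, -8.59], 85],
    [[0, 0, 0], [0, 0, -8.59], 85],
    [[0, 0, 0], [0, 0, -8.59], 85],
    [[0, 0, 0], [0, 0, -8.59], 85],
    [[0, 0, 0], [0, 0, -8.59], 85],
  ],
)

```text
time: 3.6
ee_pos: [0.5502, 0.0056, 0.2493]
eef_rot: [-3.141, -0.001, 2.879]
contact_force: [0.7, -0.1, -0.6]
width: 0.996
grasp_force: 0.0
```

apply_moves(
  rows=[
    [[0, 0, 0], [0, 0, -8.59], 85],
    [[0, 0, 0], [0, 0, -8.59], 85],
    [[0, 0, 0], [0, 0, 0], 85],
  ],
)

```text
time: 3.9
ee_pos: [0.5503, 0.0055, 0.2494]
eef_rot: [3.141, -0.001, -3.111]
contact_force: [-0.6, 1.1, 0.2]
width: 0.995
grasp_force: 0.0
```

apply_moves(
  rows=[
    [[-0.04, 0, 1], [0, 0, 0], 85],
    [[0, 0, 1], [0, 0, 0], 85],
    [[0, 0, 1], [0, 0, 0], 85],
    [[0, 0, 1], [0, 0, 0], 85],
    [[0, 0, 1], [0, 0, 0], 70],
  ],
)

```text
time: 4.4
ee_pos: [0.5516, 0.0056, 0.0987]
eef_rot: [3.142, -0.0, -3.115]
contact_force: [0.3, -0.2, 0.2]
width: 0.852
grasp_force: 0.0
```

apply_moves(
  rows=[
    [[0, 0, 0.9], [0, 0, 0], 70],
    [[0, 0, 0.6], [0, 0, 0], 60],
    [[0, 0, 0.4], [0, 0, 0], 50],
    [[0, 0, 0.2], [0, 0, 0], 40],
    [[0, 0, 0], [0, 0, 0], 40],
  ],
)

```text
time: 4.9
ee_pos: [0.5515, 0.0056, 0.0365]
eef_rot: [3.141, -0.001, -3.112]
contact_force: [0.5, -0.8, -0.2]
width: 0.469
grasp_force: 0.0
```

```bash
python3 - <<'E'
from plant import robot
import cv2
print(robot.get_obs())
s=robot.snapshot("side");cv2.imwrite("pics/s1.png",cv2.resize(s["pixels"][150:290,230:410],None,fx=4,fy=4))
E
```

```text
{'time': 4.9, 'joint_pos': array([-1.46853547e-01,  4.28361172e-01,  1.75101497e+00, -1.21608564e-05,
        9.63367065e-01, -1.74732257e+00]), 'qd': array([ 0.00148211, -0.0253055 , -0.01644231, -0.00226138,  0.007169  ,
       -0.00583124]), 'tau': array([-5.85459173e-02, -3.97925627e+01, -2.17736489e+01, -1.90389714e-03,
       -7.58304494e-02,  9.48906963e-03]), 'ee_pos': array([0.55151037, 0.00555638, 0.03646181]), 'eef_rot': array([ 3.14140043e+00, -1.13442651e-03, -3.11191290e+00]), 'contact_force': array([ 0.54695195, -0.80365804, -0.18681932]), 'moment': array([ 0.01570415,  0.01457954, -0.00707398]), 'grasp_force': 0.0, 'width': 0.46866066984763977}
```

View pics/s1.png

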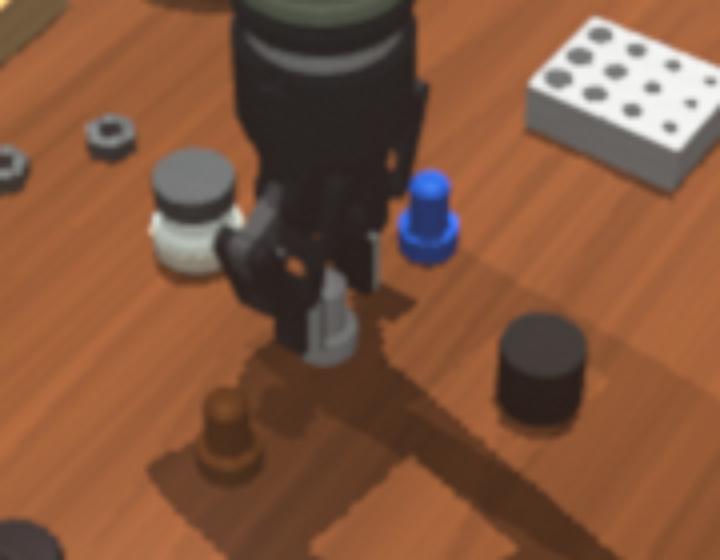

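The side view shows the fingers astride the steel stake at crop (330,320), clear of the jar and the blue and brown parts. Now closing on it.

apply_moves(
  rows=[
    [[0, 0, 0], [0, 0, 0], 30],
    [[0, 0, 0], [0, 0, 0], 22],
    [[0, 0, 0], [0, 0, 0], 10],
    [[0, 0, 0], [0, 0, 0], 10],
    [[0, 0, 0], [0, 0, 0], 10],
  ],
)

```text
time: 5.45
ee_pos: [0.553, 0.0054, 0.0383]
eef_rot: [-3.141, 0.002, -3.111]
contact_force: [0.0, 0.7, 5.8]
width: 0.215
grasp_force: 58.7
```

apply_moves(
  rows=[
    [[0, 0, -0.3], [0, 0, 0], 10],
    [[0, 0, -0.7], [0, 0, 0], 10],
    [[0, 0, -1], [0, 0, 0], 10],
    [[0, 0, -1], [0, 0, 0], 10],
    [[0, 0, 0], [0, 0, 0], 10],
  ],
)

```text
time: 5.95
ee_pos: [0.5552, 0.005, 0.1318]
eef_rot: [-3.14, 0.009, -3.111]
contact_force: [1.8, -0.5, -1.2]
width: 0.211
grasp_force: 58.6
```

apply_moves(
  rows=[
    [[0, 0, 0], [0, 0, 0], 10],
    [[0, 0, 0], [0, 0, 0], 10],
  ],
)

```text
time: 6.15
ee_pos: [0.5503, 0.0057, 0.1252]
eef_rot: [3.141, -0.004, -3.111]
contact_force: [0.0, 0.1, -1.5]
width: 0.211
grasp_force: 58.6
```

```bash
python3 - <<'E'
from plant import robot
import cv2
print(robot.get_obs())
s=robot.snapshot("side");cv2.imwrite("pics/s2.png",cv2.resize(s["pixels"][100:240,230:410],None,fx=4,fy=4))
E
```

```text
{'time': 6.15, 'joint_pos': array([-1.46880659e-01,  2.92373898e-01,  1.71336660e+00, -4.69058279e-05,
        1.13951231e+00, -1.74836114e+00]), 'qd': array([-0.00108636,  0.0125211 ,  0.00603724, -0.0002079 ,  0.00050245,
       -0.00105456]), 'tau': array([-1.43083252e-02, -3.99446082e+01, -2.67879939e+01, -6.57736236e-04,
       -4.31818992e-02,  1.30760336e-04]), 'ee_pos': array([0.55025055, 0.00571803, 0.12524284]), 'eef_rot': array([ 3.14098802, -0.00361011, -3.11088773]), 'contact_force': array([ 0.00748398,  0.09193247, -1.52632032]), 'moment': array([ 0.04469891, -0.01322095, -0.05681656]), 'grasp_force': 58.62675905227661, 'width': 0.21136947126173303}
```

View pics/s2.png

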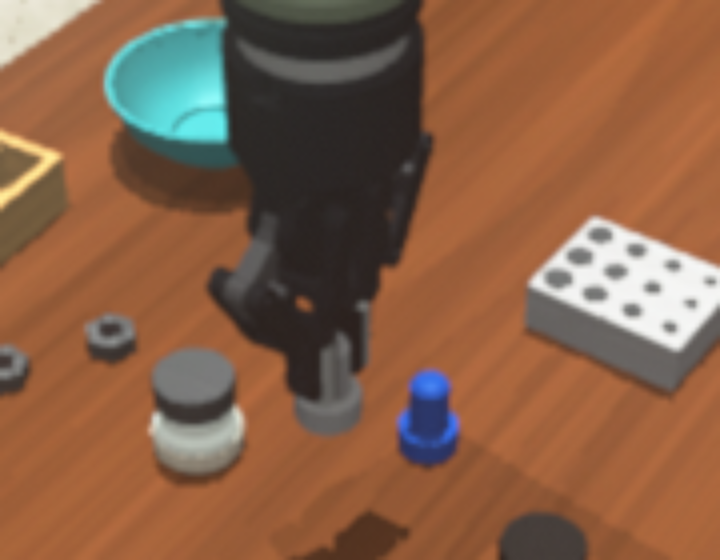

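The stake hangs upright in the fingers, its foot at crop (328,410). I'll move it over the slot.

apply_moves(
  rows=[
    [[0.1, 0.4, 0], [0, 0, 0], 10],
    [[0.2, 0.9, 0], [0, 0, 0], 10],
    [[0.22, 0.96, 0], [0, 0, 0], 10],
    [[0.2, 1, 0], [0, 0, 0], 10],
    [[0.2, 1, 0], [0, 0, 0], 10],
  ],
)

```text
time: 6.7
ee_pos: [0.5187, 0.1341, 0.1258]
eef_rot: [3.141, -0.003, -3.111]
contact_force: [0.6, -0.3, -1.4]
width: 0.212
grasp_force: 58.8
```

apply_moves(
  rows=[
    [[0.2, 1, 0], [0, 0, 0], 10],
    [[0.2, 0.9, 0], [0, 0, 0], 10],
    [[0.1, 0.6, 0], [0, 0, 0], 10],
    [[0, 0.3, 0], [0, 0, 0], 10],
    [[0, 0, 0], [0, 0, 0], 10],
  ],
)

```text
time: 7.2
ee_pos: [0.502, 0.2171, 0.1263]
eef_rot: [-3.141, -0.001, -3.109]
contact_force: [-0.1, -0.1, -1.0]
width: 0.208
grasp_force: 58.8
```

apply_moves(
  rows=[
    [[0, 0, 0.5], [0, 0, 0], 10],
    [[0, 0, 0.5], [0, 0, 0], 10],
    [[0, 0, 0.3], [0, 0, 0], 10],
    [[0, 0, 0.1], [0, 0, 0], 10],
    [[0, 0, 0], [0, 0, 0], 10],
  ],
)

```text
time: 7.7
ee_pos: [0.5021, 0.2152, 0.0837]
eef_rot: [-3.141, -0.002, -3.112]
contact_force: [-0.3, 0.3, -0.9]
width: 0.21
grasp_force: 58.8
```

```bash
python3 - <<'E'
from plant import robot
import cv2,numpy as np
o=robot.get_obs();print(o["ee_pos"],o["eef_rot"])
s=robot.snapshot("side");t=robot.snapshot("top")
np.save("pics/s3.npy",s,allow_pickle=True);np.save("pics/t3.npy",t,allow_pickle=True)
c=np.zeros((560,800,3),np.uint8);c[:560,:520]=cv2.resize(s["pixels"][240:380,190:320],None,fx=4,fy=4)
c[:400,520:800]=cv2.resize(t["pixels"][175:275,170:240],None,fx=4,fy=4)
cv2.imwrite("pics/s3.png",c)
E
```

```text
[0.50210963 0.21523775 0.08371045] [-3.14107474e+00 -2.35852775e-03 -3.11172202e+00]
```

View pics/s3.png

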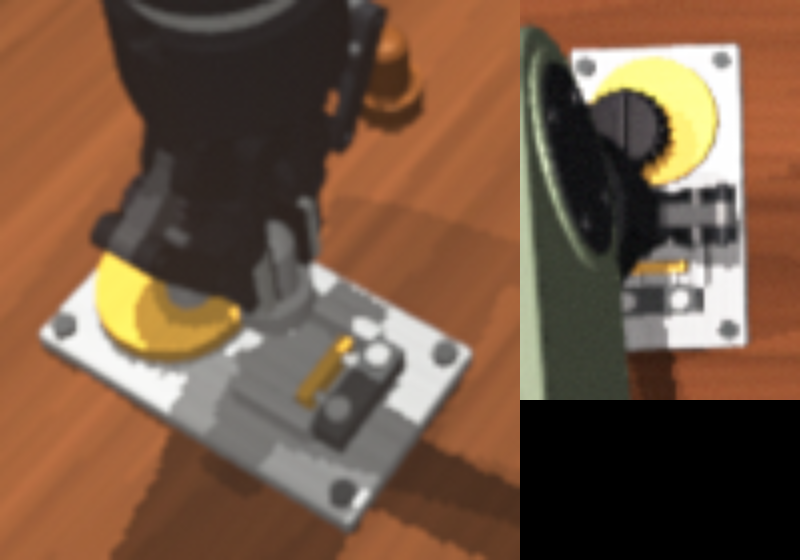

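The side view shows the foot at about crop (278,310) over the slot, with the pad at (325,370). I'll measure the held foot against the fixture in this same image.

```bash
python3 - <<'E'
from h import *
s=np.load("pics/s3.npy",allow_pickle=True).item()
p=np.array([.5021,.2152,0])
for z in(.0457,.0597):
    a=np.linspace(0,2*np.pi,60);q=np.array([proj(s,[p[0]+.015*np.cos(t),p[1]+.015*np.sin(t),z]) for t in a])
    print("pred foot circle z",z,"u",q[:,0].min().round(1),q[:,0].max().round(1),"v",q[:,1].min().round(1),q[:,1].max().round(1))
g=cv2.cvtColor(s["pixels"],cv2.COLOR_BGR2HSV)
for v in range(308,326): print(v,' '.join(f"{int(x):3d}" for x in g[v,246:274,2]))
# predicted features in side image from top-derived pose
import math
th=.039;o=np.array([.4993,.2159]);Rm=np.array([[math.cos(th),-math.sin(th)],[math.sin(th),math.cos(th)]])
for n,x,y,z in(("c1",-60,-42,10),("c2",-60,42,10),("c3",90,42,10),("c4",90,-42,10),("railend-",-30,-17.5,23),("railstart+",6,17.5,23),("railstart-",6,-17.5,23)):
    w=o+Rm@np.array([x,y])/1000;print(n,np.round(proj(s,[*w,z/1000]),1))
E
```

```text
pred foot circle z 0.0457 u 247.8 267.9 v 307.8 325.3
pred foot circle z 0.0597 u 246.8 267.2 v 302.6 320.1
308  49  48  48  48  49  46  51  80 100 100  98  91  77  86  99  97  93  89  98 111 120 156 211 229 229 226 209 181
309  50  50  48  49  48  48  48  71  94 101  97  94  76  84  99  98  94  90  95 110 120 144 207 231 229 229 229 219
310  50  49  49  48  48  48  49  65  93 101  98  95  76  84  98  98  95  91  97 111 117 124 197 232 232 230 229 210
311  49  48  49  49  49  48  48  63  91 101  99  95  79  82  96  98  95  90 101 115 117 115 171 223 232 232 213 163
312  48  49  49  50  48  47  49  56  86 103  99  96  81  75  90  97  95  94 109 119 119 104 124 183 223 214 165 126
313  52  49  48  49  49  49  47  52  81 100 100  96  84  73  87  97  99 106 116 121 117  99  97 135 174 158 125 119
314  83  61  51  47  49  49  49  49  70  94 101  97  90  77  87 104 112 118 121 120 110  94  93 112 124 120 117 118
315 130 109  84  60  47  47  47  48  65  92 100  98  98  96 104 116 121 122 120 114  99  89  96 113 120 120 120 118
316 156 156 170 134  63  47  46  54  76  97 100  99 102 115 121 
[... 536 characters left out ...]
117 111 106 101  98 100 101 101 101 101 100 100 100  98 100 108 117 118 114 110 106 103 101 101
322 158 130 117 120 129 163 169 142 113 103 101 102 101 101 100 101 119 121 113 117 122 121 120 117 115 109 103 100
323 125 120 115 124 168 218 227 205 174 138 116 109 105 105 105 109 132 132 122 122 121 121 121 120 120 116 106 103
324 119 119 124 166 217 233 233 233 224 173 130 119 115 116 116 119 123 123 121 122 121 122 121 121 121 120 113 114
325 121 137 171 214 229 231 232 232 216 162 125 121 121 121 122 121 121 121 121 122 122 121 122 120 120 120 120 130
c1 [308.2 327.9]
c2 [276.7 371.7]
c3 [198.6 323.7]
c4 [233.1 286.1]
railend- [282.9 326.3]
railstart+ [250.1 332.6]
railstart- [264.  315.5]
```

apply_moves(
  rows=[
    [[0, 0.05, 0.2], [0, 0, 0], 10],
    [[0, 0, 0.3], [0, 0, 0], 10],
    [[0, 0, 0.15], [0, 0, 0], 10],
    [[0, 0, 0], [0, 0, 0], 10],
    [[0, 0, 0], [0, 0, 0], 10],
  ],
)

```text
time: 8.3
ee_pos: [0.5025, 0.2174, 0.0652]
eef_rot: [-3.141, -0.001, -3.111]
contact_force: [0.2, 0.6, -1.3]
width: 0.205
grasp_force: 58.8
```

```bash
python3 - <<'E'
from plant import robot
from h import *
o=robot.get_obs();print(o["ee_pos"],o["eef_rot"],o["contact_force"])
s=robot.snapshot("side");np.save("pics/s4.npy",s,allow_pickle=True)
cv2.imwrite("pics/s4.png",cv2.resize(s["pixels"][290:360,225:315],None,fx=8,fy=8,interpolation=cv2.INTER_CUBIC))
x,y,z=o["ee_pos"]
q=np.array([proj(s,[x+.015*np.cos(t),y+.015*np.sin(t),z-.038]) for t in np.linspace(0,2*np.pi,60)])
print("pred foot u",q[:,0].min(),q[:,0].max(),"v",q[:,1].min(),q[:,1].max())
E
```

```text
[0.50250365 0.21741347 0.06515743] [-3.14146197e+00 -5.98191321e-04 -3.11072418e+00] [ 0.22961354  0.64410577 -1.33215001]
pred foot u 247.87446830640113 267.6444189170946 v 315.4606796450864 332.81484350413075
```

View pics/s4.png

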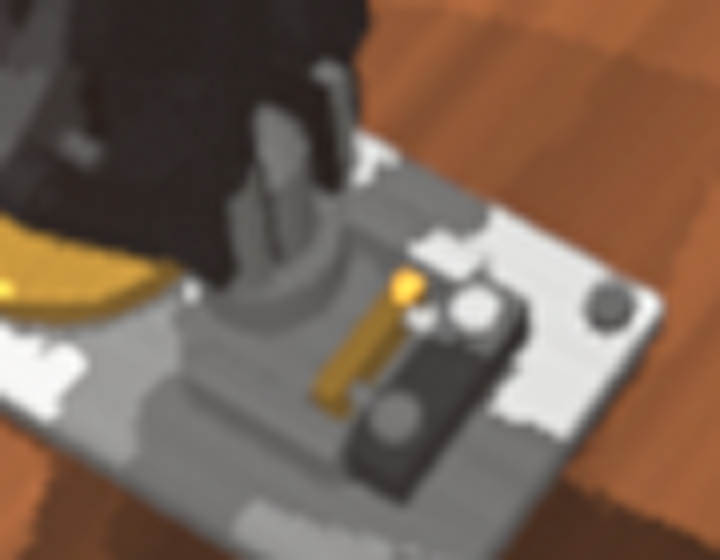

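```bash
python3 - <<'E'
from h import *
from scipy.optimize import least_squares
s=np.load("pics/s4.npy",allow_pickle=True).item()
t0=np.load("pics/top0.npy",allow_pickle=True).item()
th=.039;Rm=np.array([[np.cos(th),-np.sin(th)],[np.sin(th),np.cos(th)]])
for nm,c in(("side",np.array([.51635,.2149])),("robot/top",np.array([.514,.217]))):
    o=c-Rm@[.015,0]
    f=lambda x,y,z:np.array(proj(s,[*(o+Rm@np.array([x,y])/1000),z/1000]))
    crop=lambda p:np.round((p-[225,290]+.5)*8-.5)
    print(nm,"crop px: rail+ in start/end",crop(f(6,17.5,23)),crop(f(-30,17.5,23)),"rail-",crop(f(6,-17.5,23)),crop(f(-30,-17.5,23)),"screw",crop(f(-52,-34,10)), "corner",crop(f(-60,-42,10)))
    for h in(.036,.038):
        def foot(p,z=.0652-h):
            w=o+Rm@np.array(p)
            q=np.array([proj(s,[w[0]+.015*np.cos(t),w[1]+.015*np.sin(t),z]) for t in np.linspace(0,2*np.pi,90)])
            return np.array([(q[:,0].min()+q[:,0].max())/2,q[:,1].max()])
        r=least_squares(lambda p:foot(p)-[258.1,330.8],[.0025,0],x_scale=.001)
        print(" h",h,"stake in fixture mm",r.x*1000)
w=Rm.T@(np.array([.5025,.2174])-(np.array([.514,.217])-Rm@[.015,0]));print("TCP in fixture by top",w*1000)
E
```

```text
side crop px: rail+ in start/end [201. 333.] [355. 424.] rail- [312. 197.] [463. 282.] screw [608. 307.] corner [665. 295.]
 h 0.036 stake in fixture mm [1.99268271 0.93342184]
 h 0.038 stake in fixture mm [2.86166341 0.08101124]
robot/top crop px: rail+ in start/end [204. 347.] [358. 439.] rail- [315. 210.] [466. 297.] screw [612. 321.] corner [669. 309.]
 h 0.036 stake in fixture mm [ 4.25901653 -1.25660808]
 h 0.038 stake in fixture mm [ 5.12799722 -2.10901868]
TCP in fixture by top [3.52434069 0.84808215]
```

Relative to the fixture, the stake is within about 1 mm of the nest in both the side-image and top estimates. Lowering it now.

apply_moves(
  rows=[
    [[0.015, -0.015, 0.1], [0, 0, 0], 10],
    [[0, 0, 0.15], [0, 0, 0], 10],
    [[0, 0, 0.15], [0, 0, 0], 10],
    [[0, 0, 0.05], [0, 0, 0], 10],
    [[0, 0, 0], [0, 0, 0], 10],
  ],
)

```text
time: 8.85
ee_pos: [0.5018, 0.2168, 0.0514]
eef_rot: [-3.141, -0.001, -3.111]
contact_force: [-0.2, 0.6, -1.9]
width: 0.213
grasp_force: 58.8
```

apply_moves(
  rows=[
    [[0, 0, 0.03], [0, 0, 0], 10],
    [[0, 0, 0.03], [0, 0, 0], 10],
    [[0, 0, 0], [0, 0, 0], 10],
  ],
)

```text
time: 9.15
ee_pos: [0.5023, 0.2169, 0.0502]
eef_rot: [-3.142, 0.0, -3.111]
contact_force: [1.3, -0.0, -0.7]
width: 0.209
grasp_force: 58.8
```

apply_moves(
  rows=[
    [[0, 0, 0.03], [0, 0, 0], 10],
    [[0, 0, 0], [0, 0, 0], 10],
  ],
)

```text
time: 9.35
ee_pos: [0.5022, 0.2169, 0.0493]
eef_rot: [-3.142, -0.0, -3.111]
contact_force: [0.4, -0.4, -1.4]
width: 0.209
grasp_force: 58.8
```

apply_moves(
  rows=[
    [[0, 0, 0.03], [0, 0, 0], 10],
    [[0, 0, 0], [0, 0, 0], 10],
  ],
)

```text
time: 9.55
ee_pos: [0.5024, 0.217, 0.0484]
eef_rot: [3.142, 0.0, -3.111]
contact_force: [-0.2, 0.8, -1.7]
width: 0.209
grasp_force: 58.8
```

apply_moves(
  rows=[
    [[0, 0, 0.03], [0, 0, 0], 10],
    [[0, 0, 0], [0, 0, 0], 10],
  ],
)

```text
time: 9.75
ee_pos: [0.5024, 0.217, 0.0483]
eef_rot: [-3.141, -0.0, -3.111]
contact_force: [-2.7, -0.2, 4.3]
width: 0.212
grasp_force: 59.5
```

apply_moves(
  rows=[
    [[0, 0, 0.02], [0, 0, 0], 10],
    [[0, 0, 0], [0, 0, 0], 10],
  ],
)

```text
time: 9.95
ee_pos: [0.5024, 0.217, 0.0483]
eef_rot: [-3.141, -0.0, -3.111]
contact_force: [-4.3, -0.7, 9.3]
width: 0.208
grasp_force: 59.8
```

apply_moves(
  rows=[
    [[0, 0, 0.02], [0, 0, 0], 10],
    [[0, 0, 0], [0, 0, 0], 10],
  ],
)

```text
time: 10.15
ee_pos: [0.5025, 0.217, 0.0483]
eef_rot: [-3.141, -0.0, -3.111]
contact_force: [-4.9, -1.7, 12.0]
width: 0.212
grasp_force: 60.2
```

The stake meets the plate at TCP z = 48.3 mm, as expected. I'll ease off and release.

apply_moves(
  rows=[
    [[0, 0, -0.04], [0, 0, 0], 10],
    [[0, 0, 0], [0, 0, 0], 21],
    [[0, 0, 0], [0, 0, 0], 24],
    [[0, 0, 0], [0, 0, 0], 32],
    [[0, 0, 0], [0, 0, 0], 45],
  ],
)

```text
time: 10.65
ee_pos: [0.5022, 0.2169, 0.0473]
eef_rot: [-3.142, -0.0, -3.111]
contact_force: [0.2, -0.5, -1.2]
width: 0.52
grasp_force: 0.0
```

apply_moves(
  rows=[
    [[0, 0, -0.1], [0, 0, 0], 60],
    [[0, 0, -0.4], [0, 0, 0], 60],
    [[0, 0, -1], [0, 0, 0], 60],
    [[0, 0, -1], [0, 0, 0], 60],
    [[0, 0, -1], [0, 0, 0], 60],
  ],
)

```text
time: 11.15
ee_pos: [0.5024, 0.217, 0.1545]
eef_rot: [3.141, 0.001, -3.111]
contact_force: [-0.4, 0.4, -1.0]
width: 0.701
grasp_force: 0.0
```

apply_moves(
  rows=[
    [[0, -1, 0], [0, 0, 0], 60],
    [[0, -1, 0], [0, 0, 0], 60],
    [[0, -1, 0], [0, 0, 0], 60],
    [[0, -1, 0], [0, 0, 0], 60],
    [[0, 0, 0], [0, 0, 0], 60],
  ],
)

```text
time: 11.65
ee_pos: [0.5065, 0.0942, 0.1536]
eef_rot: [-3.14, 0.001, -3.115]
contact_force: [0.3, 0.1, 1.3]
width: 0.703
grasp_force: 0.0
```

```bash
python3 - <<'E'
from plant import robot
from h import *
o=robot.get_obs();print(o["ee_pos"],o["eef_rot"],o["joint_pos"],o["contact_force"],o["moment"])
s=robot.snapshot("side");t=robot.snapshot("top");np.save("pics/s5.npy",s,allow_pickle=True);np.save("pics/t5.npy",t,allow_pickle=True)
c=np.zeros((560,800,3),np.uint8);c[:420,:460]=cv2.resize(s["pixels"][270:375,195:310],None,fx=4,fy=4,interpolation=cv2.INTER_CUBIC)
c[:500,470:770]=cv2.resize(t["pixels"][175:275,175:235],None,fx=5,fy=5,interpolation=cv2.INTER_CUBIC)
cv2.imwrite("pics/s5.png",c)
E
```

```text
[0.50651809 0.09417006 0.15364887] [-3.14042113e+00  1.49050780e-03 -3.11469582e+00] [ 1.63891624e-02  1.82720556e-01  1.78324787e+00 -1.25310045e-03
  1.17412177e+00 -1.58081985e+00] [0.25657272 0.08484112 1.33269477] [0.06972449 0.04903567 0.04289993]
```

View pics/s5.png

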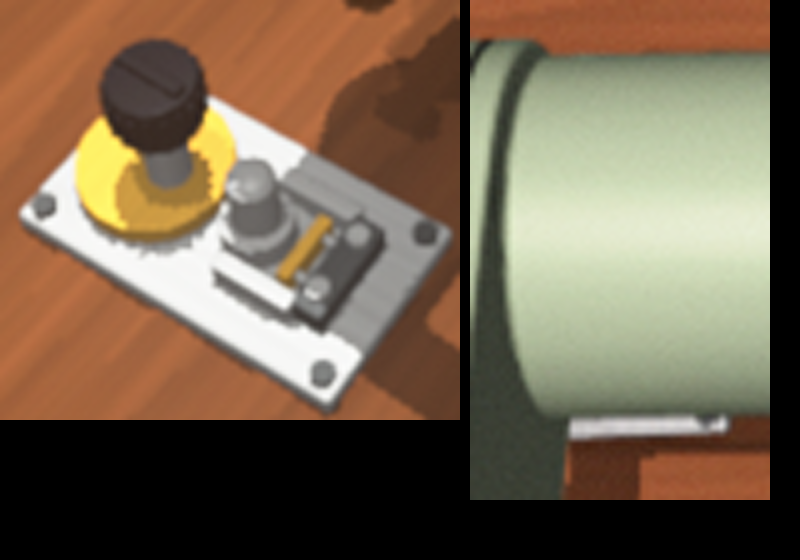

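The side view shows the stake standing upright and free between the rails at crop (255,210), with the pad at (305,245) and the knob top at (150,85). Next I'll go over the knob and wind back for a single long clockwise turn.

apply_moves(
  rows=[
    [[-0.27, 0.82, 0], [0, 0, 0], 60],
    [[-0.27, 0.82, 0], [0, 0, 0], 60],
    [[-0.27, 0.82, 0], [0, 0, 0], 60],
    [[-0.27, 0.82, 0], [0, 0, 0], 60],
    [[-0.27, 0.82, 0], [0, 0, 0], 60],
  ],
)

```text
time: 12.25
ee_pos: [0.5426, 0.2237, 0.1529]
eef_rot: [3.141, 0.0, -3.109]
contact_force: [0.2, -0.7, -0.5]
width: 0.702
grasp_force: 0.0
```

apply_moves(
  rows=[
    [[0, 0, 0], [0, 0, -8.5], 60],
    [[0, 0, 0], [0, 0, -8.5], 60],
    [[0, 0, 0], [0, 0, -8.5], 60],
    [[0, 0, 0], [0, 0, -8.5], 60],
    [[0, 0, 0], [0, 0, -8.5], 60],
  ],
)

```text
time: 12.75
ee_pos: [0.5423, 0.2228, 0.1528]
eef_rot: [3.141, 0.0, -2.361]
contact_force: [0.1, 0.9, -0.5]
width: 0.704
grasp_force: 0.0
```

apply_moves(
  rows=[
    [[0, 0, 0], [0, 0, -8.5], 60],
    [[0, 0, 0], [0, 0, -8.5], 60],
    [[0, 0, 0], [0, 0, 0], 60],
    [[0, 0, 0], [0, 0, 0], 60],
  ],
)

```text
time: 13.15
ee_pos: [0.5424, 0.2222, 0.1527]
eef_rot: [-3.142, 0.0, -2.074]
contact_force: [-0.6, -0.6, 0.2]
width: 0.7
grasp_force: 0.0
```

```bash
python3 - <<'E'
from plant import robot
from h import *
o=robot.get_obs();print(o["ee_pos"],o["eef_rot"],o["joint_pos"])
s=np.load("pics/s5.npy",allow_pickle=True).item()
# knob-top ellipse in side view from dark blob: compare bbox with prediction for candidate axes
g=cv2.resize(cv2.cvtColor(s["pixels"],cv2.COLOR_BGR2HSV)[270:320,210:260],None,fx=8,fy=8,interpolation=cv2.INTER_CUBIC)
b=max(blobs(g[...,2]<85,500),key=lambda b:b[0][4])[0];print("obs bbox",b[0]/8+209.5,(b[0]+b[2])/8+209.5,b[1]/8+269.5,(b[1]+b[3])/8+269.5)
for c in((.5437,.2175),(.546,.2165)):
    q=np.array([proj(s,[c[0]+.018*np.cos(t),c[1]+.018*np.sin(t),z]) for z in(.058,.084) for t in np.linspace(0,6.28,90)]);print(c,q[:,0].min(),q[:,0].max(),q[:,1].min(),q[:,1].max())
w=np.array([.5437,.2175,.081])-o["ee_pos"];print("tool shift units",R.from_euler('xyz',o["eef_rot"]).inv().apply(w)/.03)
E
```

```text
[0.54244682 0.22217741 0.15270604] [-3.14157996e+00  3.41602517e-04 -2.07414219e+00] [ 2.41028334e-01  3.24814008e-01  1.60560940e+00  2.59256728e-04
  1.21092848e+00 -2.39730972e+00]
obs bbox 220.0 246.0 280.0 308.375
(0.5437, 0.2175) 220.3019423842736 246.79739069508878 279.6515258459256 309.91886378198416
(0.546, 0.2165) 219.60718932180924 246.06878863797652 278.5080869569633 308.6969589775994
tool shift units [ 0.11724339 -0.11176774  2.39016281]
```

apply_moves(
  rows=[
    [[0.115, -0.115, 0], [0, 0, 0], 60],
    [[0, 0, 0.8], [0, 0, 0], 60],
    [[0, 0, 0.8], [0, 0, 0], 60],
    [[0, 0, 0.6], [0, 0, 0], 60],
    [[0, 0, 0.19], [0, 0, 0], 60],
  ],
)

```text
time: 13.65
ee_pos: [0.5422, 0.2158, 0.0784]
eef_rot: [3.138, -0.003, -2.074]
contact_force: [0.0, 0.2, -0.6]
width: 0.703
grasp_force: 0.0
```

apply_moves(
  rows=[
    [[0, 0, 0], [0, 0, 0], 45],
    [[0, 0, 0], [0, 0, 0], 39],
    [[0, 0, 0], [0, 0, 0], 36],
  ],
)

```text
time: 13.95
ee_pos: [0.5447, 0.2168, 0.0821]
eef_rot: [-3.141, 0.001, -2.073]
contact_force: [-0.3, 1.0, -0.4]
width: 0.422
grasp_force: 0.2
```

apply_moves(
  rows=[
    [[0, 0, 0], [0, 0, 0], 33],
    [[0, 0, 0], [0, 0, 0], 25],
    [[0, 0, 0], [0, 0, 0], 25],
    [[0, 0, 0], [0, 0, 0], 25],
  ],
)

```text
time: 14.35
ee_pos: [0.5447, 0.2169, 0.0824]
eef_rot: [-3.14, 0.001, -2.072]
contact_force: [-2.5, 0.0, 6.1]
width: 0.398
grasp_force: 59.2
```

```bash
python3 - <<'E'
from plant import robot
o=robot.get_obs();print({k:o[k] for k in("time","ee_pos","eef_rot","contact_force","moment","joint_pos","width","grasp_force")})
E
```

```text
{'time': 14.35, 'ee_pos': array([0.54472757, 0.21687284, 0.08235038]), 'eef_rot': array([-3.14035304e+00,  1.42529455e-03, -2.07234051e+00]), 'contact_force': array([-2.48370663,  0.0193693 ,  6.11060287]), 'moment': array([ 0.04441395,  0.4073303 , -0.03902361]), 'joint_pos': array([ 2.31220435e-01,  4.15746487e-01,  1.64792509e+00,  2.61619274e-04,
        1.07604623e+00, -2.40895116e+00]), 'width': 0.3982776562501497, 'grasp_force': 59.16950047016144}
```

The knob is gripped at 34 mm with low side forces. I'll turn clockwise (positive rz) in steps and watch the wrist torque.

```bash
cat >r.py <<'E'
from plant import robot
import numpy as np
o=robot.get_obs();y=o["eef_rot"][2]
print("t",round(o["time"],2),"cw deg",round(np.degrees((-2.0723-y)%(2*np.pi)),2),"mz",round(o["moment"][2],3),"tau6",round(o["tau"][5],3),"F",o["contact_force"].round(1),"p",o["ee_pos"].round(4),"gf",round(o["grasp_force"],1),"j6",round(o["joint_pos"][5],3))
E
python3 r.py
```

```text
t 14.35 cw deg 0.0 mz -0.039 tau6 -0.009 F [-2.5  0.   6.1] p [0.5447 0.2169 0.0824] gf 59.2 j6 -2.409
```

apply_moves(
  rows=[
    [[0, 0, 0], [0, 0, 4], 25],
    [[0, 0, 0], [0, 0, 4], 25],
    [[0, 0, 0], [0, 0, 4], 25],
    [[0, 0, 0], [0, 0, 4], 25],
    [[0, 0, 0], [0, 0, 4], 25],
  ],
)

```text
time: 14.85
ee_pos: [0.5442, 0.2173, 0.0823]
eef_rot: [3.141, 0.001, -2.424]
contact_force: [-3.7, 1.7, 7.3]
width: 0.399
grasp_force: 59.4
```

```bash
python3 r.py
```

```text
t 14.85 cw deg 20.14 mz 0.19 tau6 -0.4 F [-3.7  1.7  7.3] p [0.5442 0.2173 0.0823] gf 59.4 j6 -2.057
```

apply_moves(
  rows=[
    [[0, 0, 0], [0, 0, 4], 25],
    [[0, 0, 0], [0, 0, 4], 25],
    [[0, 0, 0], [0, 0, 4], 25],
    [[0, 0, 0], [0, 0, 4], 25],
    [[0, 0, 0], [0, 0, 4], 25],
  ],
)

```text
time: 15.35
ee_pos: [0.5439, 0.2178, 0.0824]
eef_rot: [3.14, 0.001, -2.773]
contact_force: [-4.3, 3.4, 6.4]
width: 0.397
grasp_force: 59.4
```

```bash
python3 r.py
```

```text
t 15.35 cw deg 40.14 mz 0.217 tau6 -0.398 F [-4.3  3.4  6.4] p [0.5439 0.2178 0.0824] gf 59.4 j6 -1.708
```

apply_moves(
  rows=[
    [[0, 0, 0], [0, 0, 3], 25],
    [[0, 0, 0], [0, 0, 3], 25],
  ],
)

```text
time: 15.55
ee_pos: [0.5439, 0.218, 0.0823]
eef_rot: [3.139, 0.001, -2.877]
contact_force: [-5.3, 3.2, 7.0]
width: 0.394
grasp_force: 59.4
```

```bash
python3 r.py
```

```text
t 15.55 cw deg 46.1 mz 0.149 tau6 -0.253 F [-5.3  3.2  7. ] p [0.5439 0.218  0.0823] gf 59.4 j6 -1.604
```

apply_moves(
  rows=[
    [[0, 0, 0], [0, 0, 3], 25],
    [[0, 0, 0], [0, 0, 3], 25],
  ],
)

```text
time: 15.75
ee_pos: [0.5438, 0.2182, 0.0824]
eef_rot: [3.139, 0.001, -2.981]
contact_force: [-4.8, 4.6, 7.5]
width: 0.397
grasp_force: 59.4
```

```bash
python3 r.py
```

```text
t 15.75 cw deg 52.09 mz 0.146 tau6 -0.255 F [-4.8  4.6  7.5] p [0.5438 0.2182 0.0824] gf 59.4 j6 -1.5
```

apply_moves(
  rows=[
    [[0, 0, 0], [0, 0, 3], 25],
    [[0, 0, 0], [0, 0, 3], 25],
  ],
)

```text
time: 15.95
ee_pos: [0.5438, 0.2184, 0.0823]
eef_rot: [3.139, 0.0, -3.086]
contact_force: [-4.2, 5.5, 7.1]
width: 0.399
grasp_force: 59.4
```

```bash
python3 r.py
```

```text
t 15.95 cw deg 58.09 mz 0.201 tau6 -0.255 F [-4.2  5.5  7.1] p [0.5438 0.2184 0.0823] gf 59.4 j6 -1.395
```

apply_moves(
  rows=[
    [[0.015, 0.015, 0], [0, 0, 3], 25],
    [[0, 0, 0], [0, 0, 3], 25],
  ],
)

```text
time: 16.15
ee_pos: [0.5437, 0.2187, 0.0824]
eef_rot: [3.139, 0.001, 3.092]
contact_force: [-3.0, 4.7, 5.6]
width: 0.399
grasp_force: 59.4
```

```bash
python3 r.py
```

```text
t 16.15 cw deg 64.09 mz 0.164 tau6 -0.241 F [-3.   4.7  5.6] p [0.5437 0.2187 0.0824] gf 59.4 j6 -1.289
```

apply_moves(
  rows=[
    [[0, 0, 0], [0, 0, 3], 25],
    [[0, 0, 0], [0, 0, 3], 25],
  ],
)

```text
time: 16.35
ee_pos: [0.5437, 0.2188, 0.0824]
eef_rot: [3.138, 0.001, 2.987]
contact_force: [-3.0, 4.4, 5.0]
width: 0.399
grasp_force: 59.3
```

```bash
python3 r.py
```

```text
t 16.35 cw deg 70.1 mz 0.24 tau6 -0.243 F [-3.   4.4  5. ] p [0.5437 0.2188 0.0824] gf 59.3 j6 -1.185
```

apply_moves(
  rows=[
    [[0, 0, 0], [0, 0, 3], 25],
    [[0, 0, 0], [0, 0, 3], 25],
  ],
)

```text
time: 16.55
ee_pos: [0.5438, 0.219, 0.0824]
eef_rot: [3.138, 0.0, 2.883]
contact_force: [-3.4, 5.2, 5.9]
width: 0.395
grasp_force: 59.3
```

```bash
python3 r.py
```

```text
t 16.55 cw deg 76.09 mz 0.207 tau6 -0.242 F [-3.4  5.2  5.9] p [0.5438 0.219  0.0824] gf 59.3 j6 -1.08
```

apply_moves(
  rows=[
    [[0, 0.01, 0], [0, 0, 3], 25],
    [[0, 0, 0], [0, 0, 3], 25],
  ],
)

```text
time: 16.75
ee_pos: [0.5439, 0.2193, 0.0824]
eef_rot: [3.138, 0.0, 2.778]
contact_force: [-3.6, 5.9, 4.9]
width: 0.401
grasp_force: 59.3
```

```bash
python3 r.py
```

```text
t 16.75 cw deg 82.09 mz 0.187 tau6 -0.242 F [-3.6  5.9  4.9] p [0.5439 0.2193 0.0824] gf 59.3 j6 -0.975
```

apply_moves(
  rows=[
    [[0, 0, 0], [0, 0, 3], 25],
    [[0, 0, 0], [0, 0, 3], 25],
  ],
)

```text
time: 16.95
ee_pos: [0.5439, 0.2194, 0.0824]
eef_rot: [3.138, -0.0, 2.673]
contact_force: [-3.4, 6.3, 5.1]
width: 0.404
grasp_force: 59.3
```

```bash
python3 r.py
```

```text
t 16.95 cw deg 88.09 mz 0.231 tau6 -0.21 F [-3.4  6.3  5.1] p [0.5439 0.2194 0.0824] gf 59.3 j6 -0.87
```

apply_moves(
  rows=[
    [[0, 0, 0], [0, 0, 3], 25],
    [[0, 0, 0], [0, 0, 3], 25],
  ],
)

```text
time: 17.15
ee_pos: [0.544, 0.2196, 0.0824]
eef_rot: [3.137, -0.001, 2.569]
contact_force: [-1.9, 6.6, 5.3]
width: 0.402
grasp_force: 59.2
```

```bash
python3 r.py
```

```text
t 17.15 cw deg 94.09 mz 0.232 tau6 -0.21 F [-1.9  6.6  5.3] p [0.544  0.2196 0.0824] gf 59.2 j6 -0.765
```

apply_moves(
  rows=[
    [[0, 0.015, 0], [0, 0, 3], 25],
    [[0, 0, 0], [0, 0, 3], 25],
  ],
)

```text
time: 17.35
ee_pos: [0.5442, 0.2198, 0.0824]
eef_rot: [3.138, -0.001, 2.465]
contact_force: [-3.5, 5.9, 6.1]
width: 0.399
grasp_force: 59.3
```

```bash
python3 r.py
```

```text
t 17.35 cw deg 100.05 mz 0.434 tau6 0.002 F [-3.5  5.9  6.1] p [0.5442 0.2198 0.0824] gf 59.3 j6 -0.661
```

apply_moves(
  rows=[
    [[0, 0, 0], [0, 0, 3], 25],
    [[0, 0, 0], [0, 0, 3], 25],
  ],
)

```text
time: 17.55
ee_pos: [0.5443, 0.2199, 0.0824]
eef_rot: [3.137, -0.001, 2.36]
contact_force: [-3.8, 6.0, 5.3]
width: 0.403
grasp_force: 59.2
```

```bash
python3 r.py
```

```text
t 17.55 cw deg 106.06 mz 0.342 tau6 -0.104 F [-3.8  6.   5.3] p [0.5443 0.2199 0.0824] gf 59.2 j6 -0.556
```

apply_moves(
  rows=[
    [[0, 0, 0], [0, 0, 3], 25],
    [[0, 0, 0], [0, 0, 3], 25],
  ],
)

```text
time: 17.75
ee_pos: [0.5445, 0.2201, 0.0824]
eef_rot: [3.137, -0.002, 2.255]
contact_force: [-3.1, 6.8, 5.3]
width: 0.402
grasp_force: 59.2
```

```bash
python3 r.py
```

```text
t 17.75 cw deg 112.08 mz 0.168 tau6 -0.202 F [-3.1  6.8  5.3] p [0.5445 0.2201 0.0824] gf 59.2 j6 -0.451
```

Torque peaked near 100° and is falling at the clutch's slip slope of about 0.1 Nm per 6°. Slip onset was therefore about 100°, with zero torque expected near 123° and the click near 131°. Proceeding carefully.

apply_moves(
  rows=[
    [[0, 0, 0], [0, 0, 3], 25],
    [[0, 0, 0], [0, 0, 3], 25],
  ],
)

```text
time: 17.95
ee_pos: [0.5446, 0.2202, 0.0824]
eef_rot: [3.137, -0.002, 2.149]
contact_force: [-2.5, 6.4, 4.6]
width: 0.4
grasp_force: 59.2
```

```bash
python3 r.py
```

```text
t 17.95 cw deg 118.11 mz 0.195 tau6 -0.324 F [-2.5  6.4  4.6] p [0.5446 0.2202 0.0824] gf 59.2 j6 -0.346
```

apply_moves(
  rows=[
    [[0, 0, 0], [0, 0, 3], 25],
  ],
)

```text
time: 18.05
ee_pos: [0.5447, 0.2203, 0.0824]
eef_rot: [3.137, -0.003, 2.097]
contact_force: [-1.0, 6.5, 3.7]
width: 0.398
grasp_force: 59.2
```

```bash
python3 r.py
```

```text
t 18.05 cw deg 121.13 mz 0.038 tau6 -0.389 F [-1.   6.5  3.7] p [0.5447 0.2203 0.0824] gf 59.2 j6 -0.293
```

apply_moves(
  rows=[
    [[0, 0, 0], [0, 0, 3], 25],
  ],
)

```text
time: 18.15
ee_pos: [0.5448, 0.2203, 0.0824]
eef_rot: [3.137, -0.003, 2.044]
contact_force: [-1.7, 7.1, 3.6]
width: 0.401
grasp_force: 59.2
```

```bash
python3 r.py
```

```text
t 18.15 cw deg 124.14 mz -0.06 tau6 -0.457 F [-1.7  7.1  3.6] p [0.5448 0.2203 0.0824] gf 59.2 j6 -0.241
```

Torque is through zero (about −0.07 Nm), so the slip is about 0.46 rad and past break-over. One small margin step, then release so it snaps into the notch.

apply_moves(
  rows=[
    [[0, 0, 0], [0, 0, 1.5], 25],
    [[0, 0, 0], [0, 0, 0], 25],
  ],
)

```text
time: 18.35
ee_pos: [0.5448, 0.2204, 0.0824]
eef_rot: [3.137, -0.003, 2.019]
contact_force: [-1.5, 7.0, 2.8]
width: 0.398
grasp_force: 59.2
```

```bash
python3 r.py
```

```text
t 18.35 cw deg 125.56 mz -0.037 tau6 0.026 F [-1.5  7.   2.8] p [0.5448 0.2204 0.0824] gf 59.2 j6 -0.216
```

apply_moves(
  rows=[
    [[0, 0, 0], [0, 0, 0], 38],
    [[0, 0, 0], [0, 0, 0], 45],
    [[0, 0, 0], [0, 0, 0], 55],
    [[0, 0, 0], [0, 0, 0], 60],
    [[0, 0, -0.4], [0, 0, 0], 60],
  ],
)

```text
time: 18.85
ee_pos: [0.5422, 0.2169, 0.0912]
eef_rot: [-3.137, -0.001, 2.02]
contact_force: [-0.3, -0.9, -0.4]
width: 0.708
grasp_force: 0.0
```

apply_moves(
  rows=[
    [[0, 0, -1], [0, 0, 0], 60],
    [[0, 0, -1], [0, 0, 0], 60],
    [[0, 0, -1], [0, 0, 0], 60],
    [[0, 0, -1], [0, 0, 0], 60],
    [[0, 0, 0], [0, 0, 0], 60],
  ],
)

```text
time: 19.35
ee_pos: [0.5475, 0.2184, 0.2196]
eef_rot: [3.13, 0.003, 2.02]
contact_force: [1.0, 0.9, 0.6]
width: 0.705
grasp_force: 0.0
```

```bash
python3 - <<'E'
from plant import robot
from h import *
o=robot.get_obs();print(o["ee_pos"],o["eef_rot"])
d=np.array([.50,-.02,.2])-o["ee_pos"];print(R.from_euler('xyz',o["eef_rot"]).inv().apply(d)/.03)
E
```

```text
[0.54746694 0.21835501 0.21957544] [3.12978082e+00 2.67143432e-03 2.02028721e+00]
[-6.46670433 -4.88486798  0.61213716]
```

Moving aside to look at the result.

apply_moves(
  rows=[
    [[-0.9, -0.7, 0], [0, 0, 0], 60],
    [[-0.9, -0.7, 0], [0, 0, 0], 60],
    [[-0.9, -0.7, 0], [0, 0, 0], 60],
    [[-0.9, -0.7, 0], [0, 0, 0], 60],
    [[-0.9, -0.7, 0], [0, 0, 0], 60],
  ],
)

```text
time: 19.85
ee_pos: [0.5071, 0.0491, 0.2125]
eef_rot: [-3.141, -0.0, 2.021]
contact_force: [0.2, -1.1, -0.7]
width: 0.7
grasp_force: 0.0
```

apply_moves(
  rows=[
    [[-0.9, -0.7, 0], [0, 0, 0], 60],
    [[-0.9, -0.7, 0], [0, 0, 0], 60],
    [[-0.9, -0.7, 0], [0, 0, 0], 60],
    [[-0.9, -0.7, 0], [0, 0, 0], 60],
    [[0, 0, 0], [0, 0, 0], 60],
  ],
)

```text
time: 20.35
ee_pos: [0.4783, -0.0867, 0.2126]
eef_rot: [-3.14, 0.001, 2.015]
contact_force: [-1.0, -0.1, 0.5]
width: 0.706
grasp_force: 0.0
```

```bash
python3 - <<'E'
from plant import robot
from h import *
o=robot.get_obs();print(o["ee_pos"],o["contact_force"])
s=robot.snapshot("side");t=robot.snapshot("top")
np.save("pics/t6.npy",t,allow_pickle=True)
c=np.zeros((560,800,3),np.uint8);c[:420,:460]=cv2.resize(s["pixels"][270:375,195:310],None,fx=4,fy=4,interpolation=cv2.INTER_CUBIC)
c[:500,470:770]=cv2.resize(t["pixels"][175:275,175:235],None,fx=5,fy=5,interpolation=cv2.INTER_CUBIC)
cv2.imwrite("pics/s6.png",c)
E
```

```text
[ 0.47833369 -0.08672394  0.21262045] [-0.9725311  -0.13127007  0.5189445 ]
```

View pics/s6.png

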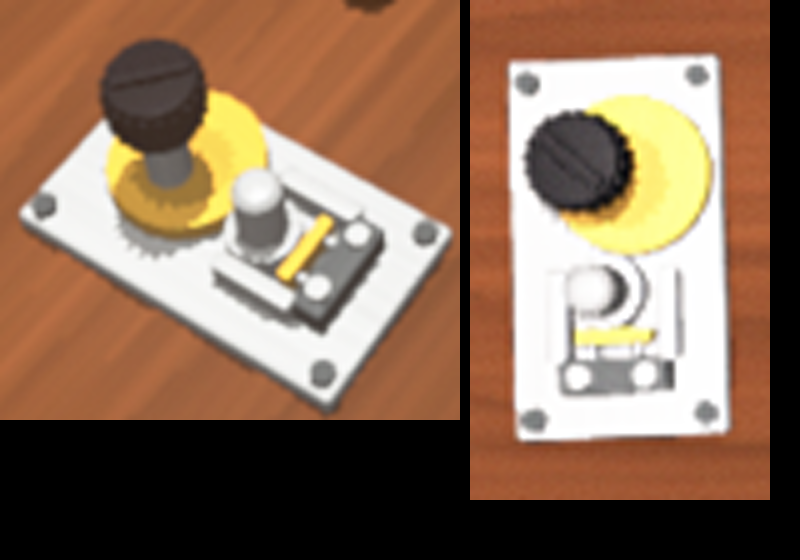

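The stake is upright against the pad, and the knob and cam have turned. I'll check the knob-cam offset (0.54 rad expected) from the top view.

```bash
python3 - <<'E'
from h import *
for f in("top0","t6"):
    t=np.load(f"pics/{f}.npy",allow_pickle=True).item();k=8;x0,y0=176,178
    g=cv2.cvtColor(cv2.resize(t["pixels"][y0:242,x0:236],None,fx=k,fy=k,interpolation=cv2.INTER_CUBIC),cv2.COLOR_BGR2HSV)
    full=lambda u,v:((u+.5)/k-.5+x0,(v+.5)/k-.5+y0)
    m=((g[...,0]>15)&(g[...,0]<35)&(g[...,1]>80)).astype(np.uint8)
    c=max(cv2.findContours(m,0,1)[0],key=cv2.contourArea);(u,v),r=cv2.minEnclosingCircle(c)
    C=ray(t,*full(u,v),.022);a=np.array([.514,.2172])+.030*np.array([1,.039])
    d=C[:2]-a;print(f,"disc r px",r/k,"centre",C.round(4),"ecc mm",(np.hypot(*d)*1000).round(1),"cam cw deg",(-np.degrees(np.arctan2(d[1],d[0]))+2.2).round(1))
    # ridge: top-hat darkest line inside knob top
    ku,kv=proj(t,[a[0],a[1],.084]);kx,ky=(ku-x0+.5)*k-.5,(kv-y0+.5)*k-.5
    V=g[...,2].astype(float);yy,xx=np.indices(V.shape);best=[]
    for ang in range(0,180):
        s_=np.radians(ang);best.append(min(np.mean([V[int(round(ky-q*np.cos(s_)+o*np.sin(s_))),int(round(kx+q*np.sin(s_)+o*np.cos(s_)))] for q in range(-40,41)]) for o in range(-16,17,2)))
    print(" ridge cw from image up",np.argsort(best)[:6],"min",min(best))
E
```

```text
top0 disc r px 16.235321044921875 centre [0.5512 0.2176 0.022 ] ecc mm 7.2 cam cw deg 8.2
 ridge cw from image up [  0   1 179   2 178   3] min 41.160493827160494
t6 disc r px 16.29438018798828 centre [0.5415 0.2098 0.022 ] ecc mm 9.0 cam cw deg 108.3
 ridge cw from image up [131 129 130 128 132 127] min 59.641975308641975
```

The knob turned 130°, about 4.5° beyond where I released it, and the cam turned about 100°. The 30° offset matches the 31° notch, so the clutch clicked and was not driven past it. Handing in.

```bash
python3 -c "
from plant import robot
print(robot.hand_in())"
```

```text
the job is handed in; nothing more can be done
None
```

The steel stake stands upright in the slot, the cam clamps it against the stop pad after a single clutch click, the knob is released, and the job is handed in; the rubber block and the jar were not touched.

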